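# Push a coffee carton down the weighing lane

### The job

Push the cardboard carton down the lane between the two guide rails, onto the weighing plate, until it sits flush against the end stop, and leave it there. Only push it with the fingers, never pick it up or tip it, and let neither the carton nor the robot touch either rail, because the rails are part of the scale. Leave the tin, the cup and the brush where they are.

Things in the scene. Friction and masses are not known exactly. Their poses are not given: they have to be found in the camera images.
- lane: Weighing station, fixed: bed 500 x 200 mm, top 16 mm above the bench, with rails, end stop, readout head. Origin on the bench under the bed's middle; x = push direction, y left of it, z up. Open apron x = -250 to -50 mm, rails x = -50 to 210. Stop plate: face at x = 210, 110 wide, 12 thick, 40 high above the bed. Readout head behind it: x = 252 to 302, 150 wide, 85 high.
- rail_left: Guide rail on the lane's +y side, dark steel bar 260 mm long, 10 thick, 25 high, standing on the bed. Origin at the middle of its underside, at lane x = 80, y = 67 mm; axes as the lane. Inner face at lane y = 62 mm (the lane is 124 mm wide inside). Must not be touched.
- rail_right: Guide rail on the -y side, the same, origin at lane x = +80, y = -67 mm; inner face at lane y = -62 mm. Must not be touched.
- stop (a point): Centre of the end stop's face, at the height of the bed's top; axes as the lane (x is into the stop).
- mouth (a point): Middle of the lane's mouth between the near ends of the rails, at the height of the bed's top; axes as the lane.
- carton: Closed cardboard carton, paper tape along its top, 120 mm long (its x), 100 wide (its y), 50 high, 0.25 to 0.6 kg. Origin at the centre of its underside. It starts on the apron, up to 25 mm off the lane's centre line and turned up to 0.25 rad, its x roughly towards the stop. It slides under a push of 1 to 5 N and stays where it is left.
- tin: Bystander: aluminium tin, 56 mm across, 85 mm high, standing on the bench beside the rails on the lane's -y side. Origin at the centre of its underside.
- cup: Bystander: white cup, 72 mm across, 60 mm high, standing on the bench on the lane's -y side. Origin at the centre of its underside.
- brush: Bystander: hand brush 170 mm long, lying on the bench on the lane's +y side. Origin at the middle of its underside.

How it is judged:
By the outcome, as a careful person would: the job done as asked, in the order asked, and still so for the second after the job is handed in, with the robot touching nothing.
It also fails if it takes over 67 s, if anything falls off the work surface, if the arm or the gripper's body presses on something with over 40 N, if the wrist force passes 120 N, or if a joint passes its speed limit or range.

### The arm

A 6-joint arm with a two-finger parallel gripper is mounted at the origin on the work surface. World frame = base frame: x ahead of the robot, y to its left, z up, the work surface at z = 0. Lengths are in m, angles in rad, forces in N, time in s.
With the tool pointing down it reaches from about 0.3 to 0.775 m from the base axis. Payload 14.6 kg.
Tool frame: the origin (TCP) lies between the finger pads; the fingertips stand 19 mm ahead of it and the grasp point (between the pads) is the TCP; z points along the fingers, y is the direction in which the jaws open and shut (so a half turn about z gives the same grasp; the last joint's range is limited). The gripper opens to 94 mm and grips with 3 to 60 N. Pads are 16 mm wide; open, the fingers measure 119 mm over their backs; the gripper's body (75 mm by 177 mm) begins 78 mm behind the grasp point.
Start: joints at [-1.302, 0.3, 1.521, -0, 1.321, -0.067], TCP at [0.181, -0.519, 0.224] pointing down, gripper open.
Joint ranges: [-3.03, 3.03], [-0.79, 2.21], [0.23, 2.52], [-1.04, 4.18], [0, 3.07], [-2.55, 2.55]. Speed limits (rad/s): [2.22, 2.22, 2.57, 3.14, 3.14, 3.14].

### API

Orientations are given as [roll, pitch, yaw] about the fixed x, y, z axes, in that order (R = Rz(yaw) Ry(pitch) Rx(roll)).
In Python, from station import telemetry, vision, ctrl gives the robot as it stands. The module is installed in compiled form; this text tells all that it offers.
- The arm moves only by the shell command python3 -m creep 'ROWS' [FORCE]. ROWS is JSON, a list of rows, each a list of 3 entries, a list of its own where there are three numbers: the shift along the tool's x, y, z in units of 50 mm (1.0 is 50 mm), then the turn about the tool's z in units of 8 degrees (1.0 is 8 degrees), then the opening, from 0 (shut) to 1 (fully open). In form: [[[tx, ty, tz], twist, gripper], ...]. A call has 1 to 12 rows; each row is the pose to reach, as a shift and turn from the pose commanded when the call began, along the tool's axes at that moment; what a row does not reach only later rows make up. A row lasts 1/10 s, in which the tool goes at most 50 mm and 8.59 degrees, less where a joint would pass 70% of its speed; a pose out of reach is approached as far as the arm can. A call with a gripper value outside its range is refused whole. The fingers move at their own pace and stop on an object; FORCE is the grip in N (left out, the last holds). Time passes only in rows, so rows that repeat a pose let the fingers close. It gives the time, the measured TCP pose, the force and the opening at its end, in the units of the state.
- telemetry.get_obs(): the state, without advancing time (a new reading comes with each control period).
- vision.camera(name): name is "side" or "top"; returns a dict with "img" (384x512x3 uint8, red, green, blue), "depth" (384x512 float32, m along the optical axis (not along the pixel's ray), 0 where there is no reading), "vertical_fov" (degrees; the focal length in pixels is half the picture's height over the tangent of half this angle, whatever the lens; pixels are square), "cx", "cy" (the principal point, pixels), "extrinsics" (4x4, takes a point from camera to world coordinates). Camera axes: x right, y down, z forward; pixel columns grow to the right and rows downward; lengths in m; the calibration is good to about 2 mm. A picture is of the moment at which its call begins.
- ctrl.hand_in(): hands the job in, once; it reports no verdict.
The state is a dict: "time_s": time; "qpos": joint angles; "joint_vel": joint speeds; "tau": joint torques, N m; "ee_pos": TCP position; "eef_rot": TCP orientation; "force": force on the tool from outside, world axes, zero at the start; "moment": the same for the moment, N m; "grip_width": finger opening in m.
Only numpy, scipy, OpenCV 4.12 (cv2) and the standard library are available. Lean on these libraries where they do the work, as an engineer would, in place of code of your own. Each camera call takes 0.05 s, during which the arm holds its last target.

## Working session

There is one attempt and no reset: what is moved stays moved. The work goes in short steps, Python scripts to look and compute and a shell command to move; the robot and the scene stay as the last step left them, time stands still between calls to the robot, and variables do not carry over. Pictures are saved under pics/ and viewed, and the job is handed in when it is done.

```bash
mkdir -p pics
cat > h.py <<'E'
import numpy as np, cv2
from station import telemetry, vision, ctrl
def shot(n,tag):
    c=vision.camera(n); np.savez(f'{tag}.npz',**{k:np.asarray(v) for k,v in c.items()})
    cv2.imwrite(f'pics/{tag}.png',c['img'][...,::-1]); return c
def load(tag): return dict(np.load(f'{tag}.npz'))
def f(c): return c['img'].shape[0]/2/np.tan(np.radians(float(c['vertical_fov']))/2)
def atz(c,u,v,z):
    T=np.array(c['extrinsics']); d=T[:3,:3]@np.array([(u-c['cx'])/f(c),(v-c['cy'])/f(c),1.]); o=T[:3,3]
    return o+d*(z-o[2])/d[2]
def cloud(c):
    H,W=c['depth'].shape; u,v=np.meshgrid(np.arange(W),np.arange(H)); d=c['depth']
    p=np.stack([(u-c['cx'])/f(c)*d,(v-c['cy'])/f(c)*d,d],-1); T=np.array(c['extrinsics'])
    P=p@T[:3,:3].T+T[:3,3]; P[d==0]=np.nan; return P
E
python3 - <<'E'
from h import *
for n in ('top','side'):
    c=shot(n,n+'0'); print(n,c['vertical_fov'],c['cx'],c['cy'],np.round(c['extrinsics'],3))
print(telemetry.get_obs())
E
```

```text
top 46.19279737581726 257.21001489306633 198.25954255096536 [[ 0.024 -0.995  0.096  0.447]
 [-1.    -0.025 -0.002  0.023]
 [ 0.004 -0.096 -0.995  0.881]
 [ 0.     0.     0.     1.   ]]
side 45.91359941403675 260.71169303880197 188.21463314154798 [[-0.846 -0.312  0.432  0.147]
 [-0.533  0.493 -0.688  0.654]
 [ 0.002 -0.812 -0.583  0.563]
 [ 0.     0.     0.     1.   ]]
{'time_s': 0.1, 'qpos': array([-1.30159362e+00,  3.00414800e-01,  1.52150856e+00,  9.64149477e-06,
        1.32070852e+00, -6.65986414e-02]), 'joint_vel': array([-0.00017063, -0.00249821, -0.00303668,  0.00066712, -0.00160882,
       -0.00022719]), 'tau': array([ 1.34997339e-03, -5.32644582e+01, -3.53282332e+01,  7.09121092e-02,
        2.34559318e-02, -8.16697707e-05]), 'ee_pos': array([ 0.18118229, -0.5190736 ,  0.22394788]), 'eef_rot': array([-3.14055635e+00, -7.84783074e-05,  3.35798917e-01]), 'force': array([ 0.58319453, -0.74133952, -0.07051637]), 'moment': array([ 0.01580845, -0.0141954 , -0.00218229]), 'grip_width': 0.09402392941224155}
```

View pics/top0.png

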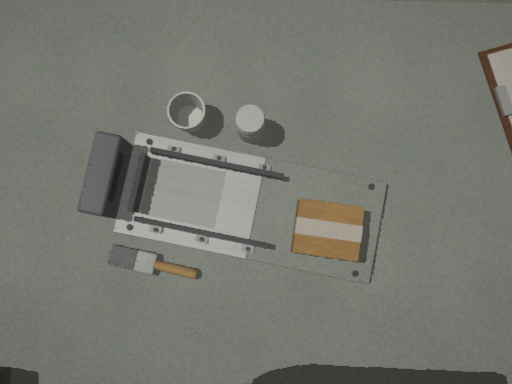

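View pics/side0.png

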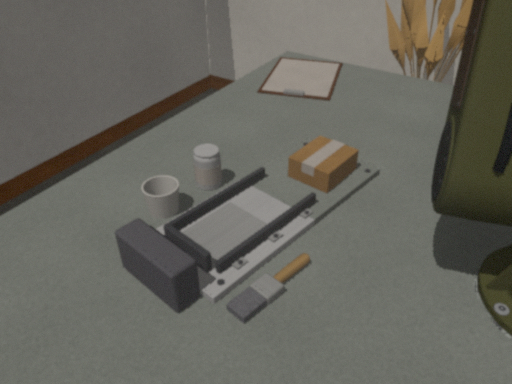

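Run:
```python
from h import *
c=load('top0'); im=c['img'][110:290,70:400,::-1]
cv2.imwrite('pics/top0z.png',cv2.resize(im,None,fx=2.4,fy=2.4,interpolation=cv2.INTER_CUBIC))
P=cloud(c); Z=P[...,2]; print(np.nanmedian(Z))
for nm,(u0,u1,v0,v1),(a,b) in [('carton',(285,375,190,270),(.055,.08)),('railR',(145,290,145,182),(.034,.05)),('railL',(128,278,212,250),(.034,.05)),('stop',(124,150,150,216),(.048,.064)),('head',(75,128,130,220),(.09,.115))]:
    m=np.zeros(Z.shape,bool); m[v0:v1,u0:u1]=1; m&=(Z>a)&(Z<b)
    q=P[m]; r=cv2.minAreaRect(q[:,:2].astype(np.float32)*1000)
    print(nm,m.sum(),np.round(np.median(q[:,2]),4),r, np.round(q[:,:2].mean(0),4));
```

```text
-0.00035338434744502933
carton 3666 0.0653 ((472.1361389160156, -109.06956481933594), (120.6951675415039, 100.17445373535156), 83.15000915527344) [ 0.4717 -0.1087]
railR 783 0.04 ((593.9407348632812, 102.85294342041016), (263.282958984375, 42.4300422668457), 87.48625183105469) [0.5933 0.1051]
railL 747 0.04 ((461.9447021484375, 123.35987854003906), (258.6583251953125, 9.97281265258789), 79.83845520019531) [0.462  0.1235]
stop 432 0.0547 ((553.8408203125, 259.326416015625), (42.37766647338867, 109.43279266357422), 81.44288635253906) [0.552  0.2453]
head 0 nan ((0.0, 0.0), (0.0, 0.0), 0.0) [nan nan]
  return _methods._mean(a, axis=axis, dtype=dtype,
  ret = ret.dtype.type(ret / rcount)
<stdin>:8: RuntimeWarning: Mean of empty slice.
  ret = um.true_divide(
```

View pics/top0z.png

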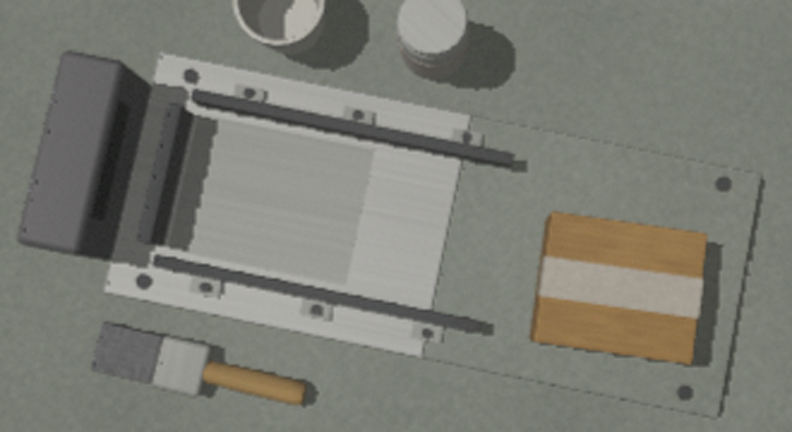

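```bash
cat >> h.py <<'E'
def model(c):
    P=cloud(c);Z=P[...,2];out={}
    th=np.radians(79.84)
    L0=np.array([.5279-.08*np.cos(th),.1116-.08*np.sin(th)])
    for it in range(4):
        x=np.array([np.cos(th),np.sin(th)]); y=np.array([-x[1],x[0]])
        l=np.stack([(P[...,:2]-L0)@x,(P[...,:2]-L0)@y],-1)
        ang=[];off=[];cx=[]
        for s in (1,-1):
            m=(Z>.034)&(Z<.048)&(abs(l[...,1]-s*.067)<.011)&(l[...,0]>-.07)&(l[...,0]<.23)
            q=l[m]; k=np.polyfit(q[:,0],q[:,1],1); ang.append(k[0]); off.append(np.polyval(k,.08)-s*.067); qq=np.percentile(q[:,0],[.5,99.5]); cx.append(qq.mean()-.08)
            w=(np.percentile(q[:,1]-np.polyval(k,q[:,0]),[2,98]))
            if it==3: print('rail',s,len(q),'slope',k[0],'off',off[-1],'ends',qq,'w',w)
        th0=th; th=th+np.mean(ang); L0c=L0+x*.08
        C=L0c+y*np.mean(off)+x*np.mean(cx); x=np.array([np.cos(th),np.sin(th)]); L0=C-.08*x
    return L0,th
def carton(c,box,L0,th):
    P=cloud(c);Z=P[...,2]; x=np.array([np.cos(th),np.sin(th)]); y=np.array([-x[1],x[0]])
    d=P[...,:2]-L0; lx=d@x; ly=d@y
    m=(Z>.059)&(Z<.075)&(lx>box[0])&(lx<box[1])&(abs(ly)<box[2])
    n,lab,st,_=cv2.connectedComponentsWithStats(m.astype(np.uint8)); k=1+np.argmax(st[1:,4]); m=lab==k
    q=np.stack([lx[m],ly[m]],-1)*1000
    r=cv2.minAreaRect(q.astype(np.float32)); return r,m.sum()
E
python3 - <<'E'
from h import *
c=load('top0'); L0,th=model(c); print(L0,th)
np.save('lane.npy',[*L0,th])
print(carton(c,(-.3,-.04,.1),L0,th))
s=load('side0'); P=cloud(s); x=np.array([np.cos(th),np.sin(th)]); y=np.array([-x[1],x[0]])
d=P[...,:2]-L0; lx=d@x; ly=d@y; Z=P[...,2]
for nm,m in [('stop',(Z>.045)&(Z<.06)&(lx>.19)&(lx<.235)&(abs(ly)<.08)),('RL',(Z>.034)&(Z<.046)&(abs(ly-.067)<.012)&(lx>-.08)&(lx<.2)),('RR',(Z>.034)&(Z<.046)&(abs(ly+.067)<.012)&(lx>-.08)&(lx<.2)),('head',(Z>.07)&(Z<.12)&(lx>.2)&(abs(ly)<.12))]:
    print(nm,m.sum(),np.round(np.percentile(lx[m],[1,50,99]),4),np.round(np.percentile(ly[m],[1,50,99]),4),np.nanmedian(Z[m]), np.polyfit(lx[m],ly[m],1))
for cc in (s,c):
  print(carton(cc,(-.3,-.04,.1),L0,th))
P=cloud(c);d=P[...,:2]-L0; lx=d@x; ly=d@y; Z=P[...,2]
m=(Z>.045)&(Z<.06)&(lx>.19)&(lx<.235)&(abs(ly)<.08);print(np.round(np.percentile(lx[m],[1,50,99]),4),np.round(np.percentile(ly[m],[1,50,99]),4))
E
```

```text
rail 1 747 slope -8.384722075346492e-05 off -0.0002765110048685987 ends [-0.04827878  0.20820768] w [-0.00480333  0.00480326]
rail -1 752 slope 8.384722003997441e-05 off 0.0002765110048655317 ends [-0.0477413   0.20781241] w [-0.00522893  0.00455992]
[0.51356468 0.03316413] 1.3933759927823912
(((-147.31268310546875, 15.675174713134766), (120.69517517089844, 100.17440032958984), 3.3154408931732178), np.int64(3659))
stop 508 [0.2093 0.2183 0.2218] [-0.0528  0.006   0.0547] 0.05482074857446789 [-0.40443538  0.09288872]
RL 727 [-0.0458  0.0921  0.1976] [0.0621 0.0697 0.0728] 0.04017556099116171 [-0.0014908  0.0688447]
RR 629 [-0.047   0.0911  0.1968] [-0.0717 -0.0639 -0.0605] 0.04005374258341854 [-0.0024161  -0.06466855]
head 2554 [0.2509 0.281  0.3011] [-0.0701  0.0129  0.0748] 0.08431997709205577 [-0.04499618  0.02289111]
(((-147.69635009765625, 16.493263244628906), (123.11454772949219, 102.10121154785156), 3.796574115753174), np.int64(1580))
(((-147.31268310546875, 15.675174713134766), (120.69517517089844, 100.17440032958984), 3.3154408931732178), np.int64(3659))
[0.2096 0.2147 0.2219] [-0.0539 -0.0003  0.0532]
```

```bash
cat >> h.py <<'E'
from scipy.spatial.transform import Rotation as Ro
def plan(lx,ly,z,yawl,obs=None):
    """lane mm, z m, lane-relative yaw of tool x in deg -> units"""
    o=obs or telemetry.get_obs(); a,b,th=np.load('lane.npy')
    p=np.array([a+np.cos(th)*lx/1e3-np.sin(th)*ly/1e3,b+np.sin(th)*lx/1e3+np.cos(th)*ly/1e3,z])
    R=Ro.from_euler('xyz',o['eef_rot']).as_matrix()
    t=R.T@(p-o['ee_pos'])/.05
    yaw=np.degrees(np.arctan2(R[1,0],R[0,0])); d=(np.degrees(th)+yawl-yaw+180)%360-180
    print('t',np.round(t,3),'twist',round(-d/8,3)); where(o)
def where(o=None):
    o=o or telemetry.get_obs(); a,b,th=np.load('lane.npy'); d=o['ee_pos'][:2]-[a,b]
    R=Ro.from_euler('xyz',o['eef_rot']).as_matrix(); c,s=np.cos(th),np.sin(th); F=o['force']
    print('t=%.2f lane x %.1f y %.1f z %.1f yaw %.2f'%(o['time_s'],1e3*(d@[c,s]),1e3*(d@[-s,c]),1e3*o['ee_pos'][2],np.degrees(np.arctan2(R[1,0],R[0,0])-th)),'Flane',np.round([F[0]*c+F[1]*s,-F[0]*s+F[1]*c,F[2]],2),'w',round(o['grip_width'],4),'q',np.round(o['qpos'],2))
E
python3 -c "
from h import *
plan(-147,92,.224,-90)"
```

```text
t [ 6.869e+00 -6.579e+00  6.000e-03] twist 3.676
t=0.10 lane x -602.2 y 229.7 z 223.9 yaw -60.59 Flane [-0.63 -0.7  -0.07] w 0.094 q [-1.3   0.3   1.52  0.    1.32 -0.07]
```

```bash
python3 -m creep '[[[0.57,-0.55,0],0.3,0.7],[[1.14,-1.1,0],0.6,0.7],[[1.72,-1.64,0],0.9,0.7],[[2.29,-2.19,0],1.2,0.7],[[2.86,-2.74,0],1.5,0.7],[[3.43,-3.29,0],1.8,0.7],[[4.01,-3.84,0],2.15,0.7],[[4.58,-4.39,0],2.5,0.7],[[5.15,-4.93,0],2.8,0.7],[[5.72,-5.48,0],3.1,0.7],[[6.3,-6.03,0],3.4,0.7],[[6.87,-6.58,0],3.68,0.7]]' && python3 -c "
from h import *
plan(-147,92,.046,-90)"
```

```text
time_s: 1.3
ee_pos: [0.3975, -0.0938, 0.2244]
eef_rot: [-3.142, 0.0, -0.18]
force: [-0.2, -1.3, 0.0]
grip_width: 0.0655
t [-2.000e-03  3.100e-02  3.568e+00] twist -0.017
t=1.30 lane x -145.5 y 91.9 z 224.4 yaw -90.14 Flane [-1.28 -0.06  0.02] w 0.0655 q [-0.32 -0.02  1.89  0.    1.28  1.43]
```

Aligned over the free side of the carton; go down.

```bash
python3 -m creep '[[[0,0.03,0.5],0,0.7],[[0,0.03,1.0],0,0.7],[[0,0.03,1.5],0,0.7],[[0,0.03,2.0],0,0.7],[[0,0.03,2.5],0,0.7],[[0,0.03,2.9],0,0.7],[[0,0.03,3.2],0,0.7],[[0,0.03,3.4],0,0.7],[[0,0.03,3.55],0,0.7],[[0,0.03,3.57],0,0.7],[[0,0.03,3.57],0,0.7]]' && python3 -c "
from h import *
plan(-147,58,.046,-90)
shot('top','top1');shot('side','side1')"
```

```text
time_s: 2.4
ee_pos: [0.397, -0.097, 0.0462]
eef_rot: [3.142, -0.0, -0.178]
force: [-0.2, 0.2, -0.2]
grip_width: 0.0655
t [ 0.675 -0.034  0.004] twist -0.004
t=2.40 lane x -148.7 y 91.7 z 46.2 yaw -90.03 Flane [ 0.14  0.19 -0.16] w 0.0655 q [-0.33  0.25  2.06 -0.    0.82  1.42]
```

View pics/side1.png

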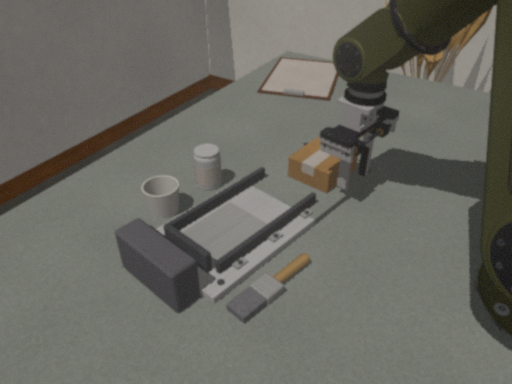

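View pics/top1.png

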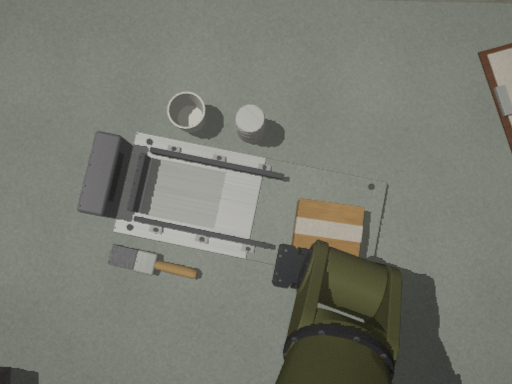

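```bash
python3 -m creep '[[[0.07,-0.01,0],0,0.7],[[0.14,-0.02,0],0,0.7],[[0.21,-0.03,0],0,0.7],[[0.26,-0.03,0],0,0.7],[[0.31,-0.03,0],0,0.7],[[0.36,-0.03,0],0,0.7],[[0.41,-0.03,0],0,0.7],[[0.46,-0.03,0],0,0.7]]' && python3 -c "
from h import *
plan(-147,58,.046,-90)"
```

```text
time_s: 3.3
ee_pos: [0.4199, -0.0996, 0.0458]
eef_rot: [-3.142, 0.0, -0.178]
force: [-4.0, 0.9, -0.3]
grip_width: 0.0659
t [ 0.215 -0.003 -0.003] twist -0.004
t=3.30 lane x -147.2 y 68.8 z 45.8 yaw -90.04 Flane [ 0.21  4.14 -0.28] w 0.0659 q [-0.32  0.3   2.   -0.    0.84  1.43]
```

```bash
python3 -m creep '[[[0.05,0,0],0,0.7],[[0.1,0,0],0,0.7],[[0.14,0,0],0,0.7],[[0.17,0,0],0,0.7],[[0.19,0,0],0,0.7],[[0.21,0,0],0,0.7],[[0.21,0,0],0,0.7]]' && python3 -c "
from h import *
where(); c=shot('top','top2');s=shot('side','side2'); L=np.load('lane.npy')
for k in (c,s): print(carton(k,(-.3,-.04,.1),L[:2],L[2]))"
```

```text
time_s: 4.0
ee_pos: [0.4303, -0.1014, 0.046]
eef_rot: [3.142, -0.0, -0.178]
force: [-1.2, -0.3, -0.4]
grip_width: 0.0659
t=4.00 lane x -147.2 y 58.2 z 46.0 yaw -90.04 Flane [-0.54  1.08 -0.42] w 0.0659 q [-0.31  0.32  1.98  0.    0.85  1.43]
(((-150.34739685058594, -14.934192657470703), (120.9708023071289, 73.57432556152344), 0.038056906312704086), np.int64(2011))
(((-127.75898742675781, 9.635360717773438), (120.02352142333984, 78.92351531982422), 88.60265350341797), np.int64(816))
```

View pics/top2.png

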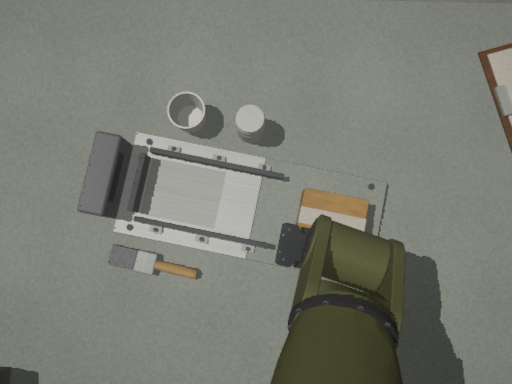

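The carton is now parallel to the lane, its far edge near y = -52. Back off, lift, turn and go behind.

```bash
python3 -m creep '[[[-0.1,0,0],0,0.7],[[-0.4,0,0],0,0.7],[[-0.7,0,0],0,0.7],[[-0.7,0,-0.4],0,0.7],[[-0.7,0,-0.9],0,0.7],[[-0.7,0,-1.4],0,0.7],[[-0.7,0,-1.9],0,0.7],[[-0.7,0.3,-2.3],-1,0.7],[[-0.7,0.8,-2.4],-2,0.7],[[-0.7,1.3,-2.4],-3,0.7],[[-0.7,1.8,-2.4],-4,0.7],[[-0.7,2.2,-2.4],-5,0.7]]' && python3 -c "
from h import *
plan(-232,0,.166,0)"
```

```text
time_s: 5.3
ee_pos: [0.3758, -0.2046, 0.1662]
eef_rot: [3.141, -0.0, 0.525]
force: [1.5, -0.2, 1.0]
grip_width: 0.0658
t [1.77  0.809 0.006] twist -6.216
t=5.30 lane x -258.4 y 93.7 z 166.2 yaw -49.73 Flane [ 0.11 -1.55  0.96] w 0.0658 q [-0.58  0.09  1.92 -0.    1.13  0.46]
```

```bash
python3 -m creep '[[[0.25,0.1,0],-0.9,0.7],[[0.5,0.2,0],-1.8,0.7],[[0.8,0.35,0],-2.7,0.7],[[1.1,0.5,0],-3.6,0.7],[[1.4,0.65,0],-4.5,0.7],[[1.6,0.75,0],-5.4,0.7],[[1.77,0.81,0],-6.2,0.7],[[1.77,0.81,0],-6.22,0.7]]' && python3 -c "
from h import *
c=shot('top','top3');s=shot('side','side3'); L=np.load('lane.npy')
for k in (c,s): print(carton(k,(-.3,-.04,.1),L[:2],L[2]))
plan(-232,0,.046,0)"
```

```text
time_s: 6.1
ee_pos: [0.4736, -0.1944, 0.1659]
eef_rot: [3.141, 0.0, 1.391]
force: [0.2, -0.1, 0.4]
grip_width: 0.0661
(((-150.39215087890625, -1.5456008911132812), (100.1027603149414, 120.97258758544922), 89.93314361572266), np.int64(3637))
(((-151.39671325683594, -0.7169380187988281), (123.49089050292969, 102.48533630371094), 0.21230170130729675), np.int64(1531))
t [-1.300e-02 -1.000e-03  2.398e+00] twist -0.056
t=6.20 lane x -231.4 y -0.0 z 165.9 yaw -0.45 Flane [-1.1  -0.02  0.16] w 0.0654 q [-0.46  0.27  1.7  -0.    1.17 -0.28]
```

View pics/top3.png

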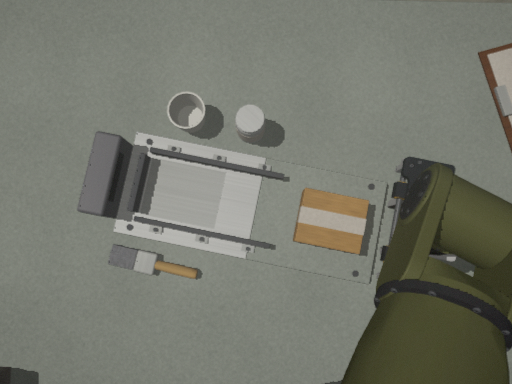

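View pics/side3.png

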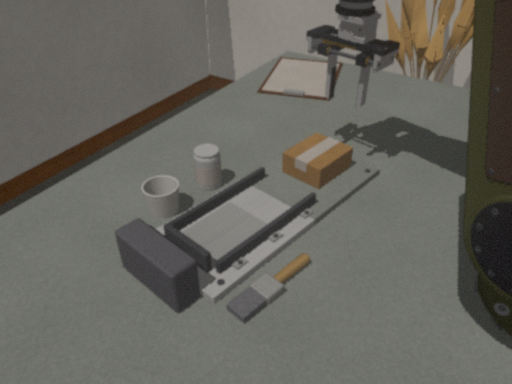

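Carton now at lane (-150, -1.5) mm and square to the lane; nothing else has moved. Descend behind it.

```bash
python3 -m creep '[[[-0.02,0.02,0.5],-0.05,0.7],[[-0.02,0.02,1.0],-0.05,0.7],[[-0.02,0.02,1.5],-0.05,0.7],[[-0.02,0.02,1.9],-0.05,0.7],[[-0.02,0.02,2.2],-0.05,0.7],[[-0.02,0.02,2.4],-0.05,0.7],[[-0.02,0.02,2.4],-0.05,0.7]]' && python3 -c "
from h import *
plan(82,-1,.046,0)"
```

```text
time_s: 6.9
ee_pos: [0.4732, -0.1956, 0.0452]
eef_rot: [-3.14, -0.0, 1.394]
force: [1.0, -0.2, 0.4]
grip_width: 0.0657
t [ 6.287  0.01  -0.014] twist 0.002
t=6.90 lane x -232.4 y -0.6 z 45.2 yaw 0.02 Flane [-0.03 -1.06  0.4 ] w 0.0657 q [-0.46  0.45  1.79 -0.    0.91 -0.29]
```

```bash
python3 -m creep '[[[0.08,0,0],0,0.7],[[0.16,0,0],0,0.7],[[0.22,0,0],0,0.7],[[0.28,0,0],0,0.7],[[0.34,0,0],0,0.7],[[0.4,0,0],0,0.7],[[0.48,0,0],0,0.7],[[0.56,0,0],0,0.7],[[0.64,0,0],0,0.7],[[0.72,0,0],0,0.7],[[0.8,0,0],0,0.7],[[0.88,0,0],0,0.7]]' && python3 -c "
from h import *
plan(82,-1,.046,0)" && python3 -m creep '[[[0.08,0,0],0,0.7],[[0.16,0,0],0,0.7],[[0.24,0,0],0,0.7],[[0.32,0,0],0,0.7],[[0.4,0,0],0,0.7],[[0.48,0,0],0,0.7],[[0.56,0,0],0,0.7],[[0.64,0,0],0,0.7],[[0.7,0,0],0,0.7],[[0.76,0,0],0,0.7],[[0.8,0,0],0,0.7],[[0.82,0,0],0,0.7]]' && python3 -c "
from h import *
plan(82,-1,.046,0)
c=shot('top','top4');s=shot('side','side4'); L=np.load('lane.npy')
for k in (c,s): print(carton(k,(-.2,.12,.1),L[:2],L[2]))"
```

```text
time_s: 8.1
ee_pos: [0.482, -0.1528, 0.0466]
eef_rot: [3.14, 0.001, 1.396]
force: [-1.6, -5.9, 3.7]
grip_width: 0.066
t [ 5.412e+00 -4.000e-03  6.000e-03] twist 0.015
t=8.10 lane x -188.6 y -1.8 z 46.6 yaw 0.12 Flane [-6.05  0.56  3.69] w 0.066 q [-0.38  0.43  1.81 -0.    0.9  -0.2 ]
time_s: 9.3
ee_pos: [0.4892, -0.1124, 0.0466]
eef_rot: [3.14, 0.001, 1.396]
force: [-0.8, -6.2, 5.2]
grip_width: 0.0661
t [ 4.592e+00 -3.000e-03  7.000e-03] twist 0.016
t=9.30 lane x -147.6 y -1.7 z 46.6 yaw 0.13 Flane [-6.22 -0.33  5.16] w 0.0661 q [-0.3   0.42  1.82 -0.    0.9  -0.12]
(((-64.15203857421875, -0.9472541809082031), (99.96449279785156, 93.6170883178711), 89.72711944580078), np.int64(2767))
(((-86.39965057373047, -0.7006683349609375), (139.30331420898438, 102.70745086669922), 0.5824234485626221), np.int64(1831))
```

View pics/top4.png

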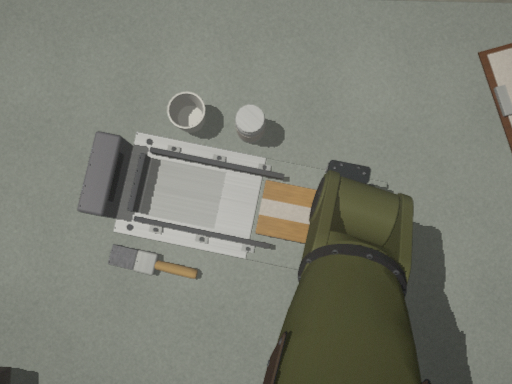

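View pics/side4.png

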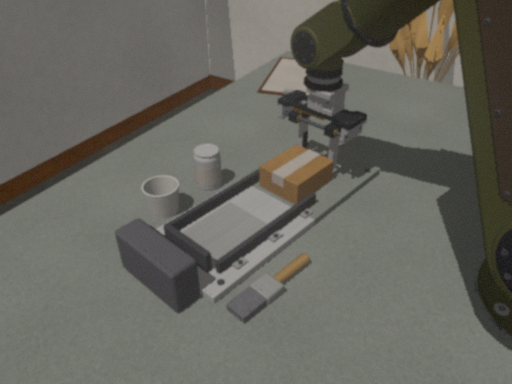

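Run:
```python
from h import *
L=np.load('lane.npy');x=np.array([np.cos(L[2]),np.sin(L[2])]); y=np.array([-x[1],x[0]])
for t,rng in (('top3',(-.205,-.095)),('side3',(-.205,-.095)),('top4',(-.11,-.02)),('side4',(-.125,-.02))):
    c=load(t);P=cloud(c);d=P[...,:2]-L[:2];lx=d@x;ly=d@y;Z=P[...,2]
    m=(Z>.06)&(Z<.072)&(lx>rng[0])&(lx<rng[1])&(abs(ly)<.045)
    A=np.c_[lx[m],ly[m],np.ones(m.sum())];k=np.linalg.lstsq(A,Z[m],rcond=None)[0]; print(t,m.sum(),np.round(k,4),np.median(Z[m]))
where()
```

```text
top3 3000 [-0.001  -0.0016  0.0652] 0.06537246053388279
side3 1124 [ 0.0009 -0.      0.0663] 0.06615185324524747
top4 2420 [-0.0013  0.0005  0.0652] 0.06530216939963612
side4 1249 [-0.0015  0.0011  0.066 ] 0.06611740918055226
t=9.40 lane x -147.5 y -1.6 z 46.5 yaw 0.13 Flane [-4.35 -1.34  2.83] w 0.0662 q [-0.3   0.42  1.82 -0.    0.9  -0.12]
```

No tilt (top slope under 0.002), so carry on into the lane.

```bash
python3 -m creep '[[[0.08,0,0],0,0.7],[[0.16,0,0],0,0.7],[[0.24,0,0],0,0.7],[[0.32,0,0],0,0.7],[[0.4,0,0],0,0.7],[[0.48,0,0],0,0.7],[[0.56,0,0],0,0.7],[[0.64,0,0],0,0.7],[[0.72,0,0],0,0.7],[[0.8,0,0],0,0.7],[[0.88,0,0],0,0.7],[[0.96,0,0],0,0.7]]' && python3 -c "
from h import *
plan(82,-1,.046,0)" && python3 -m creep '[[[0.08,0,0],0,0.7],[[0.16,0,0],0,0.7],[[0.24,0,0],0,0.7],[[0.32,0,0],0,0.7],[[0.4,0,0],0,0.7],[[0.48,0,0],0,0.7],[[0.56,0,0],0,0.7],[[0.64,0,0],0,0.7],[[0.7,0,0],0,0.7],[[0.76,0,0],0,0.7],[[0.8,0,0],0,0.7],[[0.82,0,0],0,0.7]]' && python3 -c "
from h import *
plan(82,-1,.046,0)
c=shot('top','top5');s=shot('side','side5'); L=np.load('lane.npy')
for k in (c,s): print(carton(k,(-.1,.2,.06),L[:2],L[2]))"
```

```text
time_s: 10.6
ee_pos: [0.4975, -0.0651, 0.0465]
eef_rot: [3.14, 0.001, 1.395]
force: [-1.1, -7.1, 5.8]
grip_width: 0.066
t [ 3.631e+00 -2.000e-03  7.000e-03] twist 0.015
t=10.60 lane x -99.6 y -1.5 z 46.5 yaw 0.12 Flane [-7.22 -0.18  5.76] w 0.066 q [-0.2   0.42  1.82 -0.    0.9  -0.03]
time_s: 11.8
ee_pos: [0.5046, -0.0247, 0.0465]
eef_rot: [3.141, 0.001, 1.396]
force: [-0.8, -6.6, 6.1]
grip_width: 0.0661
t [ 2.811e+00 -1.000e-03  8.000e-03] twist 0.016
t=11.80 lane x -58.6 y -1.4 z 46.5 yaw 0.13 Flane [-6.65 -0.43  6.07] w 0.0661 q [-0.12  0.43  1.81 -0.    0.9   0.05]
(((38.47283935546875, -0.9311332702636719), (66.31881713867188, 100.12378692626953), 0.2713462710380554), np.int64(1826))
(((1.2974166870117188, -0.4462394714355469), (141.380615234375, 101.43016052246094), 0.36922687292099), np.int64(2171))
```

View pics/top5.png

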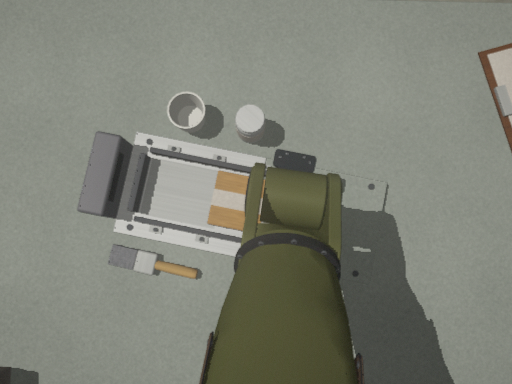

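View pics/side5.png

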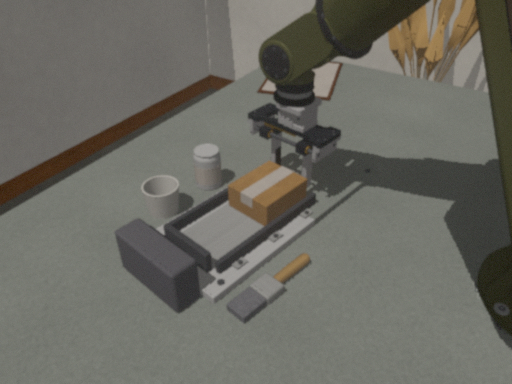

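Carton centred (y ≈ -1, yaw ≈ 0.3°); front edge at 71.6 for TCP -58.6, so contact with the stop is expected at TCP x ≈ 80.

```bash
python3 -m creep '[[[0.08,0,0],0,0.7],[[0.16,0,0],0,0.7],[[0.24,0,0],0,0.7],[[0.32,0,0],0,0.7],[[0.4,0,0],0,0.7],[[0.48,0,0],0,0.7],[[0.56,0,0],0,0.7],[[0.64,0,0],0,0.7],[[0.72,0,0],0,0.7],[[0.8,0,0],0,0.7],[[0.88,0,0],0,0.7],[[0.96,0,0],0,0.7]]' && python3 -m creep '[[[0.08,0,0],0,0.7],[[0.16,0,0],0,0.7],[[0.24,0,0],0,0.7],[[0.32,0,0],0,0.7],[[0.4,0,0],0,0.7],[[0.48,0,0],0,0.7],[[0.56,0,0],0,0.7],[[0.64,0,0],0,0.7],[[0.72,0,0],0,0.7],[[0.8,0,0],0,0.7],[[0.88,0,0],0,0.7],[[0.96,0,0],0,0.7]]' && python3 -m creep '[[[0.06,0,0],0,0.7],[[0.12,0,0],0,0.7],[[0.18,0,0],0,0.7],[[0.24,0,0],0,0.7],[[0.3,0,0],0,0.7],[[0.36,0,0],0,0.7],[[0.42,0,0],0,0.7],[[0.47,0,0],0,0.7],[[0.52,0,0],0,0.7],[[0.56,0,0],0,0.7],[[0.6,0,0],0,0.7]]' && python3 -c "
from h import *
plan(82,-1,.046,0)
c=shot('top','top6');s=shot('side','side6'); L=np.load('lane.npy')
for k in (c,s): print(carton(k,(-.0,.207,.057),L[:2],L[2]))"
```

```text
time_s: 13.1
ee_pos: [0.5128, 0.0226, 0.0464]
eef_rot: [3.141, 0.001, 1.395]
force: [-0.1, -6.4, 5.2]
grip_width: 0.0657
time_s: 14.3
ee_pos: [0.5211, 0.0699, 0.0464]
eef_rot: [3.141, 0.001, 1.395]
force: [-2.2, -7.4, 5.9]
grip_width: 0.0656
time_s: 15.4
ee_pos: [0.5263, 0.0993, 0.0464]
eef_rot: [3.141, 0.001, 1.395]
force: [-1.0, -6.5, 5.4]
grip_width: 0.0662
t [0.292 0.003 0.007] twist 0.015
t=15.40 lane x 67.4 y -0.9 z 46.4 yaw 0.12 Flane [-6.59 -0.14  5.42] w 0.0662 q [ 0.12  0.49  1.72 -0.    0.94  0.29]
(((195.75157165527344, 17.334684371948242), (8.606145858764648, 64.39034271240234), 7.208995342254639), np.int64(112))
(((127.71342468261719, -0.06629562377929688), (140.2284698486328, 102.61199951171875), 0.18864169716835022), np.int64(2814))
```

View pics/side6.png

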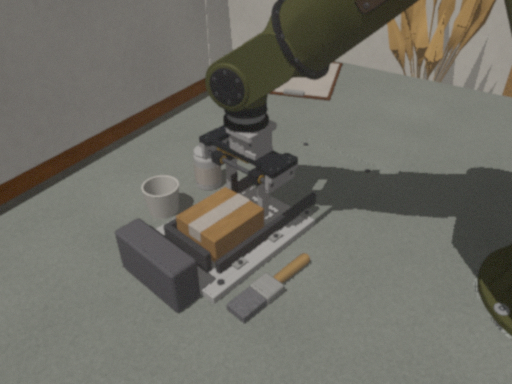

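View pics/top6.png

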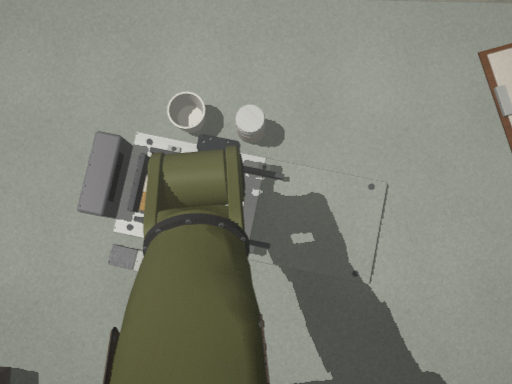

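```bash
python3 -m creep '[[[0.03,0,0],0,0.7],[[0.06,0,0],0,0.7],[[0.09,0,0],0,0.7],[[0.12,0,0],0,0.7],[[0.15,0,0],0,0.7],[[0.17,0,0],0,0.7],[[0.19,0,0],0,0.7],[[0.2,0,0],0,0.7]]' && python3 -c "
from h import *
where()" && python3 -m creep '[[[0.01,0,0],0,0.7],[[0.02,0,0],0,0.7],[[0.03,0,0],0,0.7],[[0.04,0,0],0,0.7]]' && python3 -c "
from h import *
where()"
```

```text
time_s: 16.3
ee_pos: [0.5279, 0.1092, 0.0462]
eef_rot: [3.141, 0.001, 1.395]
force: [-1.2, -6.9, 5.7]
grip_width: 0.0657
t=16.30 lane x 77.4 y -0.7 z 46.2 yaw 0.12 Flane [-7.03 -0.08  5.75] w 0.0657 q [ 0.14  0.49  1.71 -0.    0.94  0.31]
time_s: 16.7
ee_pos: [0.5283, 0.1112, 0.0462]
eef_rot: [3.141, 0.001, 1.395]
force: [-1.2, -6.7, 5.7]
grip_width: 0.0657
t=16.70 lane x 79.4 y -0.7 z 46.2 yaw 0.12 Flane [-6.77 -0.02  5.68] w 0.0657 q [ 0.14  0.49  1.71 -0.    0.94  0.32]
```

```bash
python3 -m creep '[[[0.01,0,0],0,0.7],[[0.02,0,0],0,0.7]]' && python3 -m creep '[[[0.01,0,0],0,0.7],[[0.02,0,0],0,0.7]]' && python3 -c "
from h import *
where()"
```

```text
time_s: 16.9
ee_pos: [0.5285, 0.112, 0.0462]
eef_rot: [3.141, 0.001, 1.396]
force: [-2.6, -11.5, 6.2]
grip_width: 0.0661
time_s: 17.1
ee_pos: [0.5284, 0.1121, 0.0462]
eef_rot: [-3.141, 0.002, 1.395]
force: [-5.2, -18.1, 10.1]
grip_width: 0.0656
t=17.10 lane x 80.3 y -0.7 z 46.2 yaw 0.12 Flane [-18.73   1.93  10.07] w 0.0656 q [ 0.14  0.5   1.71 -0.    0.94  0.32]
```

Force rise at TCP x ≈ 80.2 as predicted: against the stop. Back off straight, lift, and look.

```bash
python3 -m creep '[[[-0.02,0,0],0,0.7],[[-0.05,0,0],0,0.7],[[-0.1,0,0],0,0.7],[[-0.3,0,0],0,0.7],[[-0.6,0,0],0,0.7],[[-0.9,0,0],0,0.7],[[-0.9,0,-0.3],0,0.7],[[-0.9,0,-0.8],0,0.7],[[-0.9,0,-1.3],0,0.7],[[-0.9,0,-1.8],0,0.7],[[-0.9,0,-2.3],0,0.7],[[-0.9,0,-2.8],0,0.7]]' && python3 -m creep '[[[-0.6,0,0],0,0.7],[[-1.2,0,0],0,0.7],[[-1.8,0,0],0,0.7],[[-2.4,0,0],0,0.7],[[-3,0,0],0,0.7],[[-3.6,0,0],0,0.7],[[-4.2,0,0],0,0.7],[[-4.8,0,0],0,0.7],[[-5.2,0,0],0,0.7],[[-5.2,0,0],0,0.7]]' && python3 -c "
from h import *
where()
c=shot('top','top7');s=shot('side','side7'); L=np.load('lane.npy')
for k in (c,s): print(carton(k,(-.0,.2095,.06),L[:2],L[2]))
model(c)
cv2.imwrite('pics/top7z.png',cv2.resize(c['img'][110:290,70:300,::-1],None,fx=3.2,fy=3.2,interpolation=cv2.INTER_CUBIC))
cv2.imwrite('pics/side7z.png',cv2.resize(s['img'][130:320,100:350,::-1],None,fx=3,fy=3,interpolation=cv2.INTER_CUBIC))"
```

```text
time_s: 18.3
ee_pos: [0.5205, 0.0679, 0.187]
eef_rot: [-3.142, 0.0, 1.395]
force: [0.4, -0.2, 0.8]
grip_width: 0.0659
time_s: 19.3
ee_pos: [0.4744, -0.1895, 0.1858]
eef_rot: [-3.141, 0.0, 1.392]
force: [-0.6, 0.3, 1.3]
grip_width: 0.0662
t=19.30 lane x -226.1 y -0.7 z 185.8 yaw -0.07 Flane [0.16 0.59 1.25] w 0.0662 q [-0.45  0.25  1.68 -0.    1.21 -0.27]
(((149.542236328125, -0.14747238159179688), (119.83853912353516, 99.90176391601562), 0.12879392504692078), np.int64(3571))
(((148.70578002929688, 0.22003173828125), (121.48493957519531, 102.57549285888672), 0.09264866262674332), np.int64(2747))
rail 1 747 slope 3.888713064930915e-05 off -0.00028222113824599715 ends [-0.04823009  0.20810759] w [-0.00480259  0.00481589]
rail -1 760 slope -3.888713128516288e-05 off 0.0002822211382466494 ends [-0.04769819  0.20782069] w [-0.00520839  0.0046276 ]
```

View pics/top7z.png

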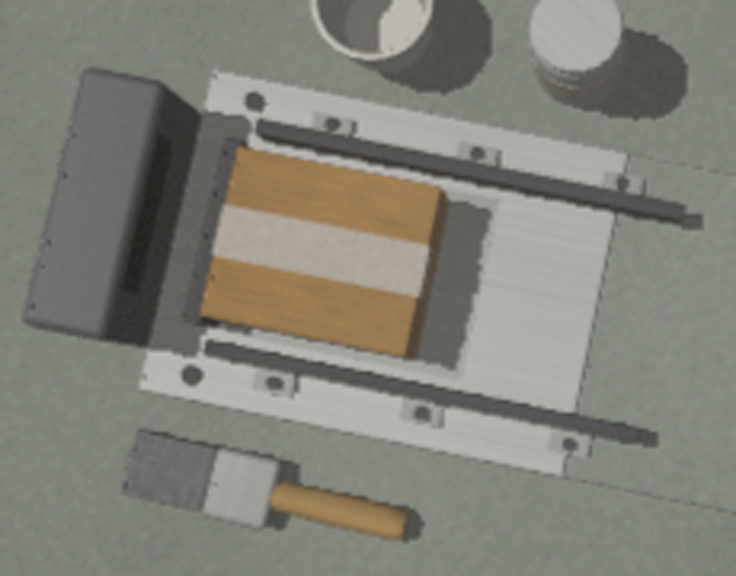

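View pics/side7z.png

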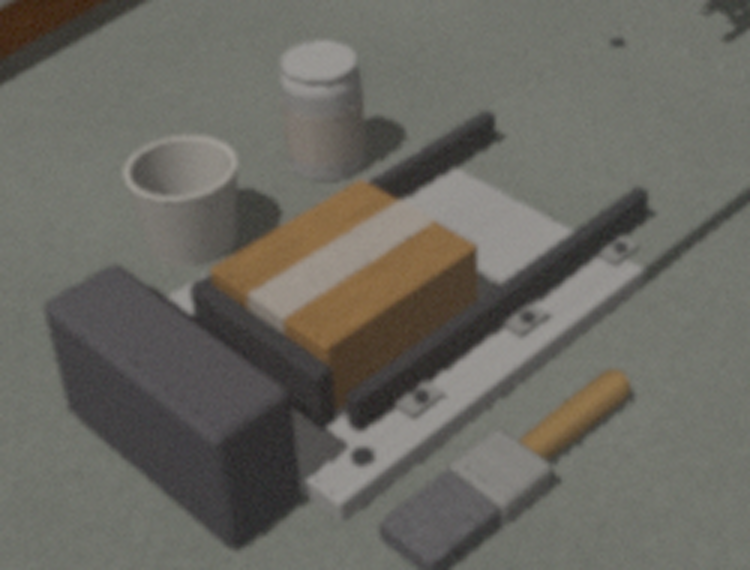

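The carton sits against the stop plate (crop top7z, stop edge about u 200–240) with no visible gap. It is clear of both rails by about 12 mm, and the tin, cup and brush have not moved.

```bash
python3 -c "
from h import *
where(); print(ctrl.hand_in())"
```

```text
t=19.40 lane x -223.8 y -0.9 z 185.8 yaw 0.04 Flane [0.31 0.76 0.07] w 0.0655 q [-0.45  0.25  1.68  0.    1.21 -0.27]
the job is handed in; nothing more can be done
None
```

The carton is on the weighing plate and against the end stop, and I handed the job in at 19.4 s.

**What I did:** I first pushed the carton sideways on the apron with both fingers to centre and straighten it. Then I pushed it from behind, down the lane, until the force rose from about 7 N to 19 N at the stop. After that I backed the fingers straight out and lifted clear.

**Last checks:**
- **Position:** the top camera puts the carton's middle at lane x = 149.5 mm (150 would be exactly flush), y = -0.1 mm, turned 0.13°. The side camera gives 148.7 mm, 0.2 mm and 0.09°, so they agree to within the 2 mm calibration.
- **Flush fit:** no gap to the stop shows in either picture. The expected contact point from the measurements also matched where the force rose.
- **Rails:** about 12 mm clear on each side, and their measured positions are unchanged.
- **Tilt:** partway down the lane the top of the carton measured level. An upward force of 5 to 10 N showed on the fingers during the push, which I put down to friction.
- **Bystanders:** the tin, cup and brush look unmoved in the pictures. I did not measure their positions.

No check failed.

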